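# Hold the laundry dosing pump's prime plunger half way down

### The job

Take the priming rod (the one with the square grip) out of the tool stand and put its tip down through the raised collar on the laundry dosing pump onto the hidden spring plunger. Press the plunger about half way down (8 of its 16 mm, when the dark ring on the rod is level with the collar's rim), never down to its stop, and finish while still gripping the rod and holding the plunger there: do not let go at the end. Leave the plunger under the plain hole alone, and do not push away or tip over the brush, stirrer, jar and soap standing around.

Things in the scene. Friction and masses are not known exactly. Their poses are not given: they have to be found in the camera images.
- rod: Priming rod, 70 g, upright in a socket of the stand: round steel shaft 10 mm thick, 80 mm long, lower end chamfered; on top a square grip 22 x 22 mm, 45 mm tall (80 to 125 mm above the tip). Origin: centre of the lower end (the tip); z up along the shaft, x and y square to the grip's faces. Middle of the dark ring round the shaft: 32 mm above the tip, at first hidden in the socket.
- stand: White tool stand fixed to the table, 70 (x) x 220 (y) x 45 mm tall, three upright sockets 11.5 mm wide and 35 mm deep, 75 mm apart in a row along its y; origin under its centre. Which socket holds what varies; rod tips stand 10 mm above the table.
- pump: Dosing pump fixed to the table, white box 160 (x) x 200 (y) mm with a grey lid whose top is 106 mm above the table; two 13 mm holes in the lid, 100 mm apart: one with a raised steel collar, one plain. Origin under its centre, z up.
- collar_rim (a point): Centre of the mouth of the raised steel collar on the pump, 116 mm above the table: collar 32 mm wide outside, 10 mm high above the lid, its upright bore 13 mm wide, running 22 mm down through collar and lid. 24 mm below the rim lies the top of the prime plunger at rest. z up.
- prime_top (a point): Centre of the top of the prime plunger, a flat white disc 18 mm wide under the collar; moves down with it.
- prime (a joint): Travel of the prime plunger under the collar, m: 0 at rest, grows as it is pressed straight down, 0.016 at its stop. Spring: about 3 N to start it moving, plus 0.5 N per mm (7 N at half way, 11 N at the stop); it springs back when let go.
- plain_hole (a point): Centre of the mouth of the plain hole without collar, 13 mm wide, flush with the pump's lid. Not to be used.
- second (a joint): Travel of the other plunger, under the plain hole, m: 0 at rest, up to 0.016. Must stay at rest.
- brush: A bystander: bottle brush standing bristles-up in the stand, round head 34 mm wide, top 138 mm above the table; origin at the tip of its handle
- dowel: A bystander: wooden stirrer standing in the stand, ball top 28 mm wide, top 134 mm above the table; origin at its tip
- jar: A bystander: low jar, 68 mm wide, 75 mm tall; origin under its centre
- soap: A bystander: bar of soap 55 x 85 x 28 mm; origin under its centre

How it is judged:
By the outcome, as a careful person would: the job done as asked, in the order asked, and still so for the second after the job is handed in, while the arm keeps its last pose, push and grip.
It also fails if it takes over 42 s, if anything falls off the work surface, if the arm or the gripper's body presses on something with over 40 N, if the wrist force passes 120 N, or if a joint passes its speed limit or range.

### The arm

A 6-joint arm with a two-finger parallel gripper is mounted at the origin on the work surface. World frame = base frame: x ahead of the robot, y to its left, z up, the work surface at z = 0. Lengths are in m, angles in rad, forces in N, time in s.
With the tool pointing down it reaches from about 0.35 to 0.975 m from the base axis. Payload 7.1 kg.
Tool frame: the origin (TCP) lies midway between the tips of the shut fingers; the grasp point (between the pads) lies 19 mm behind it; z points along the fingers, x is the direction in which the jaws open and shut, and the axes are right-handed (so a half turn about z gives the same grasp; the last joint's range is limited). The gripper opens to 88 mm and grips with 3 to 60 N. Pads are 20 mm wide; open, the fingers measure 115 mm over their backs; the gripper's body (75 mm by 178 mm) begins 61 mm behind the grasp point.
Start: joints at [1.109, 0.423, 1.63, -0, 1.089, -0.019], TCP at [0.268, 0.565, 0.223] pointing down, gripper open.
Joint ranges: [-3, 3], [-0.9, 2.11], [0.09, 2.58], [-1.31, 4.45], [0.11, 2.69], [-2.54, 2.54]. Speed limits (rad/s): [2.39, 2.39, 3.01, 3.14, 3.14, 3.14].

### API

Orientations are given as a unit quaternion [w, x, y, z].
In Python, from station import move_pose, movel, movej, command_gripper, wait, inverse_kinematics, read_camera, camera_info, MotionError, job_done, get_time, get_joint_pos, get_qvel, get_effort, get_tcp_pos, get_ee_rot, get_ft_force, get_ft_torque, get_grip_width gives the robot as it stands. Calls block until the motion is done:
- move_pose(position, orientation): joint-space move of the TCP to a pose.
- movel(position, frame=None, v=0.15, until_force=None): straight line of the TCP; frame=None keeps the orientation; v is the mean speed in m/s. With until_force (N) it stops when the force on the tool has changed by that much, and returns True; else False.
- movej(angles): joint-space move.
- command_gripper(opening): opening from 0.0 (shut) to 1.0 (fully open); the grip force is fixed at half the most; returns when the fingers have stopped.
- wait(seconds).
- inverse_kinematics(position, orientation): joint angles nearest the present ones, or None.
- read_camera(name): name is "scene" or "top" or "wrist"; returns the picture (384x512x3 uint8, red, green, blue); there is no depth.
- camera_info(name): a dict with "intrinsics" (3x3 intrinsics, pixels), "T" (4x4, takes a point from camera to world coordinates); the wrist camera has in their place "tool_from_camera" (4x4, takes a point from camera to tool coordinates, whose origin is the TCP and whose axes are the tool frame's). Camera axes: x right, y up, looking along -z (the intrinsics and any distortion apply to the point x, -y, -z); pixel columns grow to the right and rows downward; lengths in m; the calibration is good to about 2 mm. A picture is of the moment at which its call begins: read the wrist's pose just before it. camera_info takes no time and is no camera call.
A pose or a line that the arm cannot do raises MotionError and nothing moves.
- job_done(): hands the job in, once; it reports no verdict.
Readings, each from a call of its own:
- get_time(): time.
- get_joint_pos(): joint angles.
- get_qvel(): joint speeds.
- get_effort(): joint torques, N m.
- get_tcp_pos(): TCP position.
- get_ee_rot(): TCP orientation.
- get_ft_force(): force on the tool from outside, world axes, zero at the start.
- get_ft_torque(): the same for the moment, N m.
- get_grip_width(): opening from 0.0 (shut) to 1.0 (fully open).
Only numpy, scipy, OpenCV 4.12 (cv2) and the standard library are available. Lean on these libraries where they do the work, as an engineer would, in place of code of your own. Each camera call takes 0.05 s, during which the arm holds its last target. There are 200 camera calls.

## Working session

There is one attempt and no reset: what is moved stays moved. The work goes in short steps, each a Python script; the robot and the scene stay as the last script left them, time stands still between calls to the robot, and variables do not carry over. Pictures are saved under pics/ and viewed, about 8 in all and at most 12, crops included, and the job is handed in when it is done.

```bash
mkdir -p pics; python3 - <<'E'
from station import *
import cv2,numpy as np
for n in ("top","scene"):
    cv2.imwrite(f"pics/{n}0.png",cv2.resize(read_camera(n)[:,:,::-1],(768,576)))
    c=camera_info(n);print(n,{k:np.round(np.array(v),4).tolist() if not isinstance(v,str) else v for k,v in c.items()})
c=camera_info("wrist");print(c);print(get_time(),get_ee_rot(),get_ft_force())
E
```

```text
top {'intrinsics': [[488.1289, 0.0, 256.4403], [0.0, 488.1289, 188.8988], [0.0, 0.0, 1.0]], 'T': [[0.0219, 0.9948, -0.0991, 0.3902], [-0.9994, 0.0245, 0.0255, -0.0103], [0.0278, 0.0985, 0.9948, 1.4188], [0.0, 0.0, 0.0, 1.0]]}
scene {'intrinsics': [[467.2367, 0.0, 261.6179], [0.0, 467.2367, 184.216], [0.0, 0.0, 1.0]], 'T': [[0.7503, -0.402, 0.5248, 1.1016], [0.661, 0.4434, -0.6054, -0.6945], [0.0107, 0.8011, 0.5984, 0.7551], [0.0, 0.0, 0.0, 1.0]]}
{'intrinsics': array([[327.66192541,   0.        , 256.54391794],
       [  0.        , 327.66192541, 194.61865354],
       [  0.        ,   0.        ,   1.        ]]), 'tool_from_camera': array([[ 9.99999872e-01,  2.31947613e-04, -4.48828606e-04,
        -1.00524231e-03],
       [ 8.68290119e-05, -9.54067895e-01, -2.99590462e-01,
        -8.29486258e-02],
       [-4.97702256e-04,  2.99590385e-01, -9.54067793e-01,
        -1.61708712e-01],
       [ 0.00000000e+00,  0.00000000e+00,  0.00000000e+00,
         1.00000000e+00]])}
0.1 [ 3.41297404e-04  8.45121233e-01  5.34574281e-01 -5.68665370e-04] [ 0.15631003 -0.24527903  0.17422385]
```

View pics/top0.png

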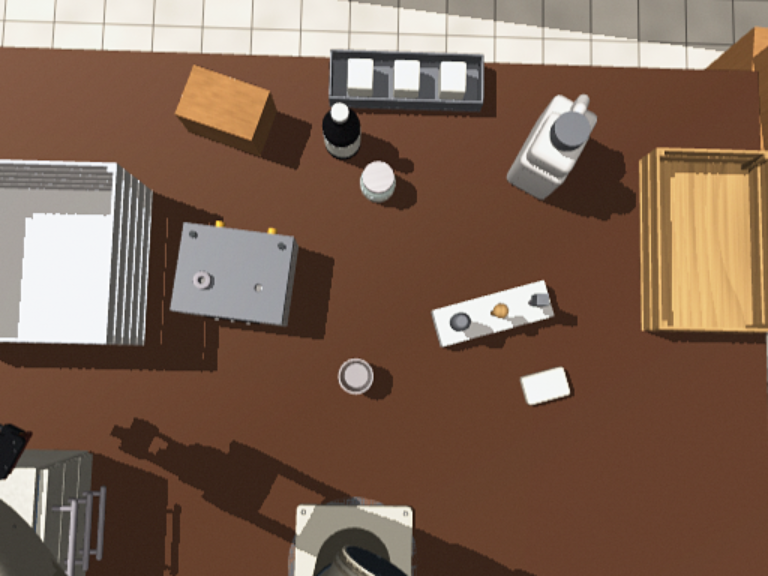

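View pics/scene0.png

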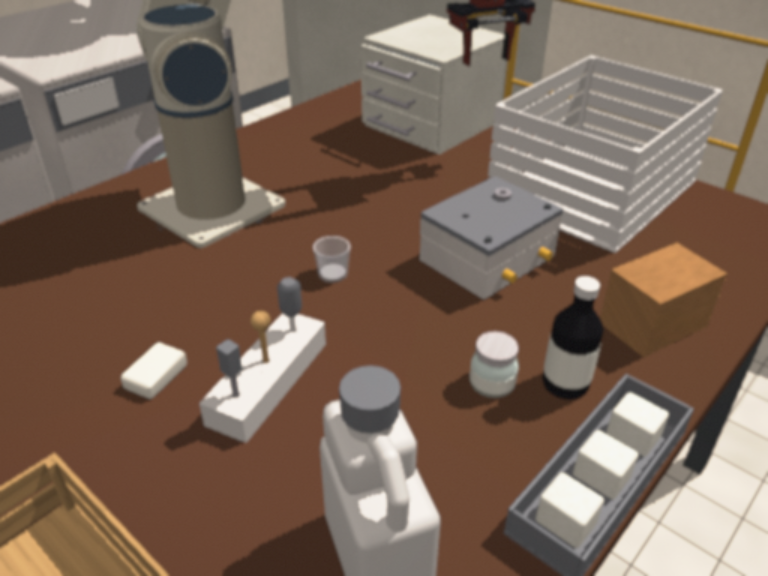

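The top view (768 px scale) shows the square grip at about (541,300), the stirrer at (500,311) and the brush at (460,322). On the pump, the collar is at (203,281) and the plain hole at (258,288). A crate stands left of the pump. Next I cast rays for coarse positions and hover over the rod.

```bash
cat > h.py <<'E'
from station import *
import cv2,numpy as np
from scipy.spatial.transform import Rotation as R
def down(a):  # tool down, jaw axis x at world yaw a
    c,s=np.cos(a),np.sin(a)
    q=R.from_matrix(np.array([[c,s,0],[s,-c,0],[0,0,-1]])).as_quat()
    return q[[3,0,1,2]]
def toolT():
    q=np.array(get_ee_rot());T=np.eye(4);T[:3,:3]=R.from_quat(q[[1,2,3,0]]).as_matrix();T[:3,3]=get_tcp_pos();return T
def camT(n):
    c=camera_info(n)
    return c["intrinsics"],(toolT()@c["tool_from_camera"] if n=="wrist" else np.array(c["T"]))
def ray(K,T,u,v):
    d=T[:3,:3]@np.array([(u-K[0,2])/K[0,0],-(v-K[1,2])/K[1,1],-1]);return T[:3,3],d
def onz(K,T,u,v,z):
    o,d=ray(K,T,u,v);return o+d*(z-o[2])/d[2]
def proj(K,T,p):
    c=np.linalg.inv(T)@np.append(p,1);return K[0,0]*c[0]/-c[2]+K[0,2],K[1,1]*-c[1]/-c[2]+K[1,2]
E
python3 - <<'E'
from h import *
K,T=camT("top")
for n,u,v,z in [("rod",541,300,.135),("dowel",500,311,.12),("brush",460,322,.125),("collar",203,281,.116),("plain",258,288,.106),("crate tl",116,163,.2),("crate br",146,340,0),("sA",432,313,.045),("sB",545,281,.045)]:
    print(n,onz(K,T,u/1.5,v/1.5,z).round(4))
K,T=camT("scene")
for n,u,v,z in [("rod",228,345,.135),("collar",503,193,.116),("crate",627,160,.2),("crate",627,160,.15)]:
    print(n,onz(K,T,u/1.5,v/1.5,z).round(4))
r=onz(*camT("top"),541/1.5,300/1.5,.135);d=onz(*camT("top"),460/1.5,322/1.5,.13)
a=np.arctan2(*(r-d)[[1,0]]);print("row yaw",a)
for off in (-np.pi/2,np.pi/2):
    print(off,inverse_kinematics([r[0],r[1],.25],down(a+off)))
E
```

```text
rod [ 0.4953 -0.3204  0.135 ]
dowel [ 0.4751 -0.2505  0.12  ]
brush [ 0.4535 -0.1785  0.125 ]
collar [0.5162 0.2793 0.116 ]
plain [0.507 0.183 0.106]
crate tl [0.704  0.4153 0.2   ]
crate br [0.4112 0.4083 0.    ]
sA [ 0.4732 -0.1358  0.045 ]
sB [ 0.539  -0.3498  0.045 ]
rod [ 0.4979 -0.3231  0.135 ]
collar [0.5227 0.2772 0.116 ]
crate [0.6925 0.3876 0.2   ]
crate [0.6556 0.485  0.15  ]
row yaw -1.284474894453058
-1.5707963267948966 [-5.94436212e-01  3.41699205e-01  1.68556932e+00 -4.44089210e-16
  1.11432413e+00  2.26083501e+00]
1.5707963267948966 [-5.94436212e-01  3.41699205e-01  1.68556932e+00 -4.44089210e-16
  1.11432413e+00 -8.80757644e-01]
```

```bash
python3 - <<'E'
from h import *
move_pose([.4965,-.3215,.24],down(0.286))
K,T=camT("wrist");im=read_camera("wrist")
cv2.imwrite("pics/w1.png",cv2.resize(im[:,:,::-1],None,fx=1.5,fy=1.5));np.savez("w1.npz",K=K,T=T,im=im)
print(get_time(),get_tcp_pos(),get_joint_pos(),proj(K,T,[.4965,-.3215,.135]))
E
```

```text
3.35 [ 0.49685738 -0.32094839  0.23997451] [-5.93685075e-01  3.54928631e-01  1.69112191e+00  8.12552721e-05
  1.09556988e+00 -8.80701143e-01] (np.float64(256.82297105837944), np.float64(193.44988918098122))
```

View pics/w1.png

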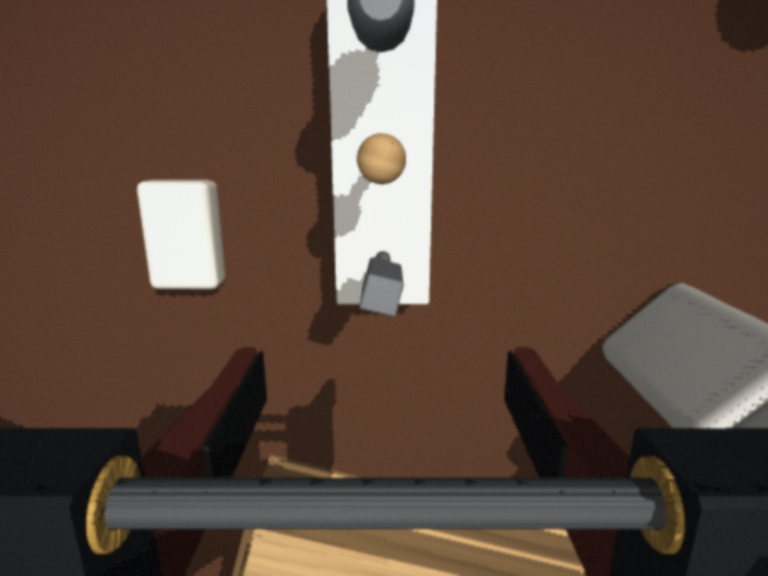

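The wrist view shows the grip's top face with corners at about (366,273), (403,280), (398,315) and (361,307). It is turned about 10° in the image, and the fingers are clear. I'll segment that face.

```bash
python3 - <<'E'
from h import *
d=np.load("w1.npz");K,T,im=d["K"],d["T"],d["im"]
g=cv2.cvtColor(im,cv2.COLOR_RGB2GRAY)
x0,y0=225,160
c=g[y0:220,x0:285].copy();print(c[10:54:3,12:46:3])
hsv=cv2.cvtColor(im,cv2.COLOR_RGB2HSV)[y0:220,x0:285]
m=((c>95)&(c<160)&(hsv[:,:,1]<50)).astype(np.uint8)
n,l,s,ce=cv2.connectedComponentsWithStats(m,connectivity=4);
for i in range(1,n):
    if s[i,4]>100:
        k=cv2.findContours((l==i).astype(np.uint8),0,1)[0][0];r=cv2.minAreaRect(k)
        p=(cv2.boxPoints(r)+[x0,y0]);w=np.array([onz(K,T,*q,.135) for q in p])
        e=np.diff(w[[0,1,2,3,0]],axis=0)
        print(s[i],ce[i]+[x0,y0],w.mean(0),np.linalg.norm(e,axis=1),np.degrees(np.arctan2(e[:,1],e[:,0])))
p=np.array([(366,273),(403,280),(398,315),(361,307)])/1.5
w=np.array([onz(K,T,*q,.135) for q in p]);e=np.diff(w[[0,1,2,3,0]],axis=0)
print(w.mean(0),np.linalg.norm(e,axis=1),np.degrees(np.arctan2(e[:,1],e[:,0])))
E
```

```text
[[243 243 243 240 222  73  94  97 239 243 244 243]
 [243 243 243 138  76  75  81  86 228 242 244 244]
 [243 243 243  80  76  76  75  76  79 104 203 243]
 [243 243 235  69  77  78  77  76  77  77 125 243]
 [243 243 147  84  86  79  79  79  78  77 106 243]
 [239 230  83 135 141 134 125 104  86  79  86 242]
 [159 158  75 138 140 141 141 139 140 134 126 238]
 [157 149  98 142 140 142 141 138 140 141 129 238]
 [158 144 119 140 139 140 139 137 138 139 140 243]
 [157 125 132 139 137 138 141 140 138 139 195 243]
 [157 112 137 137 138 140 138 138 140 135 232 242]
 [ 62 104 135 138 137 136 138 138 139 120  75  74]
 [ 39  50  74 107 129 135 138 137 138 101  39  60]
 [ 47  49  46  57  52  67  76 102 122  73  61  71]
 [ 70  71  71  70  70  72  70  70  72  72  69  70]]
[  0  22  44  28 789] [248.92902408 195.79721166] [ 0.48839414 -0.32548184  0.135     ] [0.02234821 0.03595556 0.02245891 0.03682162] [  98.27624334    9.34289544  -79.50934369 -170.82836863]
[ 0.4953798  -0.32417639  0.135     ] [0.02123383 0.02117963 0.02183914 0.02045439] [   5.32830011  -80.76083723 -176.49169298   97.71068743]
```

```bash
python3 - <<'E'
from h import *
P=np.array([.4954,-.3240,0]);q=down(.128)
move_pose(P+[0,0,.20],q); movel(P+[0,0,.094],v=.1)
print(get_tcp_pos(),get_ft_force())
command_gripper(0.0); print("grip",get_grip_width()*88,get_ft_force(),get_ft_torque())
movel(P+[0,0,.14],v=.06);print(get_ft_force(),get_ft_torque())
movel(P+[0,0,.29],v=.15);print("grip",get_grip_width()*88,get_ft_force(),get_time())
K,T=camT("wrist");im=read_camera("wrist");s=read_camera("scene")
cv2.imwrite("pics/w2.png",np.hstack([cv2.resize(im[150:384,130:380,::-1],None,fx=1.6,fy=1.6),cv2.resize(s[100:334,50:300,::-1],None,fx=1.6,fy=1.6)]))
np.savez("w2.npz",K=K,T=T,im=im,s=s,tool=toolT())
print(inverse_kinematics([.517,.279,.29],down(.128)),inverse_kinematics([.517,.279,.29],down(1.2)))
E
```

```text
[ 0.49587744 -0.32431301  0.09467609] [-0.65424877 -0.18300196  0.66059513]
grip 21.616678655884954 [ 0.15552932 -0.30857694  0.10761638] [-0.08188235  0.0211159  -0.01346778]
[ 0.19737741  0.09318237 -0.69597018] [-0.10140409  0.08024231 -0.01014731]
grip 22.21740417904075 [-0.15429912  0.41893151 -0.94298474] 7.9333
[ 4.74606190e-01  2.97984289e-01  1.65093785e+00 -4.44089210e-16
  1.19267052e+00  3.46606190e-01] [ 4.74606190e-01  2.97984289e-01  1.65093785e+00 -4.44089210e-16
  1.19267052e+00 -7.25393810e-01]
```

View pics/w2.png

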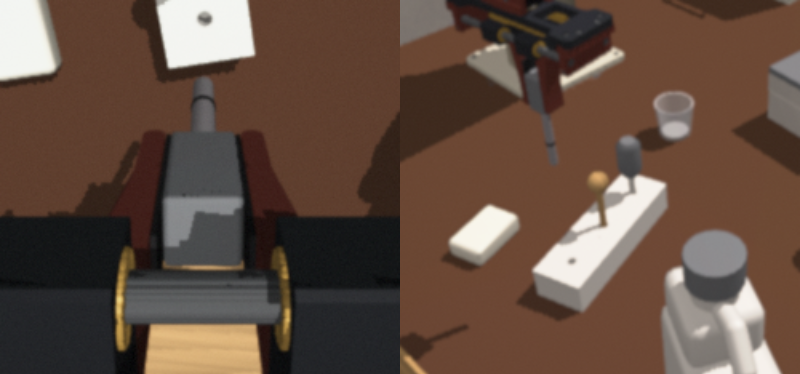

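The rod is gripped at 22 mm and out of the socket. In the wrist frame its tip is near (257,200). Next I carry it to the collar and view tip and collar together.

```bash
python3 - <<'E'
from h import *
T=np.load("w2.npz")["tool"];K,C=camT("wrist")
print("nominal tip px",proj(K,C,(toolT()@[0,0,.0847,1])[:3]))
movel([.518,.279,.29],v=.25); movel([.518,.279,.232],v=.1)
K,T=camT("wrist");im=read_camera("wrist");s=read_camera("scene");Ks,Ts=camT("scene")
np.savez("w3.npz",K=K,T=T,im=im,s=s,tool=toolT())
print(get_time(),get_tcp_pos(),get_grip_width()*88, proj(K,T,[.518,.279,.116]),proj(K,T,(toolT()@[0,0,.0847,1])[:3]),proj(Ks,Ts,(toolT()@[0,0,.0847,1])[:3]))
a=cv2.resize(im[120:240,200:320,::-1],(400,400),interpolation=2);u,v=335,125
b=cv2.resize(s[70:170,285:385,::-1],(400,400),interpolation=2)
cv2.imwrite("pics/w3.png",np.hstack([a,b]))
E
```

```text
nominal tip px (np.float64(257.3950903795388), np.float64(200.30996466819417))
11.4333 [0.51851141 0.27924474 0.23282329] 22.060423042725844 (np.float64(256.8854112849518), np.float64(189.12326955415412)) (np.float64(257.76391726636746), np.float64(200.3632691582602)) (np.float64(335.77017495756934), np.float64(117.46555128962484))
```

View pics/w3.png

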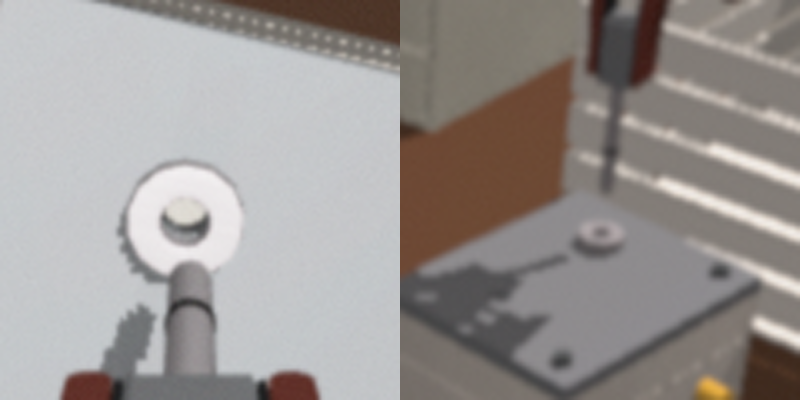

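```bash
python3 - <<'E'
from h import *
d=np.load("w3.npz");K,T,im,tool=d["K"],d["T"],d["im"],d["tool"]
P=lambda x,y,z:np.round(proj(K,T,(tool@[x,y,z,1])[:3]),1)
print("ring front",P(0,-.005,.0527),"tip front r3,r4",P(0,-.003,.0847),P(0,-.004,.0847),"chamfer shoulder",P(0,-.005,.0827),"grip low edge",P(0,-.011,.0047))
print("col 255-260 gray");g=cv2.cvtColor(im,cv2.COLOR_RGB2GRAY)
print(g[192:236,257].tolist())
for r in(202,206,216,222,228):print(r,g[r,244:272].tolist())
# collar circle: bright ring
m=(im.min(2)>222).astype(np.uint8);m[:160]=0;m[199:]=0;m[:,:225]=0;m[:,285:]=0
k=max(cv2.findContours(m,0,1)[0],key=cv2.contourArea);print("contour",cv2.boundingRect(k),cv2.fitEllipse(cv2.convexHull(k)))
print("row185",g[185,232:280].tolist());print("col255",g[162:202,255].tolist())
for c in [(255.5,185.7)]:print(onz(K,T,*c,.116))
E
```

```text
ring front [257.9 208.1] tip front r3,r4 [257.8 196.8] [257.8 195.5] chamfer shoulder [257.8 195.1] grip low edge [258.1 227.5]
col 255-260 gray
[143, 172, 222, 234, 232, 219, 175, 146, 141, 142, 141, 141, 140, 142, 142, 145, 135, 100, 63, 83, 128, 142, 144, 146, 144, 146, 146, 145, 144, 148, 147, 147, 146, 147, 148, 147, 148, 149, 147, 143, 128, 115, 114, 112]
202 [116, 117, 123, 132, 150, 162, 160, 123, 108, 110, 120, 128, 138, 141, 146, 147, 146, 145, 156, 178, 187, 194, 197, 199, 199, 199, 197, 199]
206 [196, 194, 193, 193, 193, 187, 150, 111, 106, 115, 123, 131, 137, 142, 147, 148, 147, 141, 144, 160, 189, 198, 197, 198, 199, 199, 197, 199]
216 [114, 131, 169, 192, 180, 123, 85, 97, 111, 120, 125, 136, 143, 144, 146, 147, 146, 145, 133, 106, 122, 180, 197, 198, 197, 195, 198, 199]
222 [136, 180, 194, 197, 186, 155, 114, 107, 114, 121, 128, 136, 144, 147, 148, 148, 148, 147, 139, 138, 159, 188, 198, 197, 199, 197, 198, 197]
228 [191, 196, 196, 195, 182, 137, 110, 110, 117, 126, 130, 139, 143, 148, 147, 148, 148, 143, 139, 135, 148, 185, 197, 196, 196, 198, 200, 198]
contour (239, 170, 33, 29) ((255.2612762451172, 185.84225463867188), (31.67784881591797, 32.739864349365234), 100.0117416381836)
row185 [199, 199, 201, 189, 145, 136, 186, 226, 233, 232, 232, 233, 232, 232, 229, 208, 141, 104, 145, 182, 207, 218, 218, 218, 217, 214, 207, 197, 163, 113, 129, 198, 227, 231, 232, 232, 232, 232, 232, 230, 218, 203, 200, 199, 199, 199, 200, 197]
col255 [197, 198, 199, 197, 194, 178, 160, 186, 230, 239, 238, 236, 234, 234, 234, 231, 227, 216, 217, 217, 217, 219, 218, 218, 206, 145, 94, 108, 140, 153, 152, 173, 223, 236, 235, 226, 185, 142, 131, 128]
[0.51638605 0.28196564 0.116     ]
```

```bash
python3 - <<'E'
from h import *
d=np.load("w3.npz");K,T,tool=d["K"],d["T"],d["tool"]
c=onz(K,T,255.2,185.9,.116);t=onz(K,T,256.8,202.1,tool[2,3]-.0847)
dl=c-t;print(c,t,dl)
p=tool[:3,3]+[dl[0],dl[1],0];p[2]=.122+.0847
movel(p,v=.05)
K,T=camT("wrist");im=read_camera("wrist");s=read_camera("scene")
np.savez("w4.npz",K=K,T=T,im=im,s=s,tool=toolT())
print(get_time(),get_tcp_pos(),get_ft_force())
a=cv2.resize(im[140:240,205:305,::-1],(400,400),interpolation=2)
b=cv2.resize(s[100:160,305:365,::-1],(400,400),interpolation=2)
cv2.imwrite("pics/w4.png",np.hstack([a,b]))
E
```

```text
[0.51614681 0.28175008 0.116     ] [0.51805202 0.2777657  0.14812329] [-0.0019052   0.00398439 -0.03212329]
12.2 [0.51683254 0.28332437 0.20697431] [-0.51199423 -1.24714944 -0.72527106]
```

View pics/w4.png

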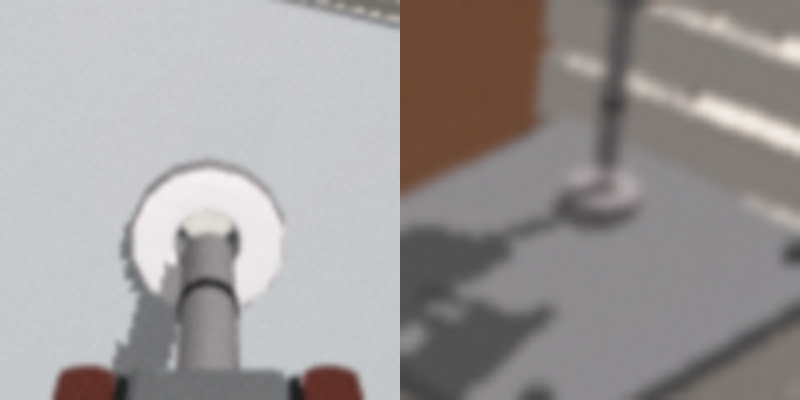

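Tip and collar line up in both views: about 208 vs 207.5 px in the wrist crop and about 605 vs 602 in the scene crop. I descend with force guards.

```bash
python3 - <<'E'
from h import *
p=np.array(get_tcp_pos());f0=np.array(get_ft_force());print(f0)
p=np.load("w4.npz")["tool"][:3,3]
for z,v,F in [(.110,.03,4),(.096,.03,4),(.089,.015,2.5)]:
    r=movel([p[0],p[1],z+.0847],v=v,until_force=F)
    print(z,r,np.array(get_tcp_pos())-[0,0,.0847],np.round(np.array(get_ft_force())-f0,2),get_grip_width()*88,get_time())
    if r: break
E
```

```text
[-0.51199423 -1.24714944 -0.72527106]
0.11 False [0.51676423 0.28328308 0.10976452] [ 0.15  1.13 -0.75] 22.259759014480064 12.75
0.096 False [0.51680288 0.28332227 0.09587037] [0.55 1.13 0.34] 21.765213137705757 13.3667
0.089 True [0.51699057 0.28340697 0.089605  ] [1.27 1.96 4.48] 21.80113368292832 13.8083
```

The tip entered the bore cleanly and contact came where expected: about 4.5 N at 2.4 mm. I press on to half way.

```bash
python3 - <<'E'
from h import *
f0=np.array([-0.512,-1.247,-.725]);p=np.load("w4.npz")["tool"][:3,3]
for z in(.0865,.084):
    movel([p[0],p[1],z+.0847],v=.01)
    print(np.array(get_tcp_pos())-[0,0,.0847],np.round(np.array(get_ft_force())-f0,2),get_time())
wait(.5)
f=[]
for i in range(10): wait(.03);f.append(np.array(get_ft_force())-f0)
print(np.mean(f,0),get_tcp_pos(),get_grip_width()*88)
K,T=camT("wrist");im=read_camera("wrist");s=read_camera("scene")
np.savez("w5.npz",K=K,T=T,im=im,s=s,tool=toolT())
a=cv2.resize(im[150:230,215:295,::-1],(400,400),interpolation=2)
b=cv2.resize(s[100:150,310:360,::-1],(400,400),interpolation=2)
cv2.imwrite("pics/w5.png",np.hstack([a,b]))
E
```

```text
[0.51705203 0.28342693 0.0866363 ] [1.09 1.5  4.84] 14.2417
[0.51704315 0.28342894 0.08416375] [0.66 0.98 6.29] 14.6417
[0.77868896 1.4323827  6.29190481] [0.51704872 0.28342806 0.16891226] 22.102780846160737
```

View pics/w5.png

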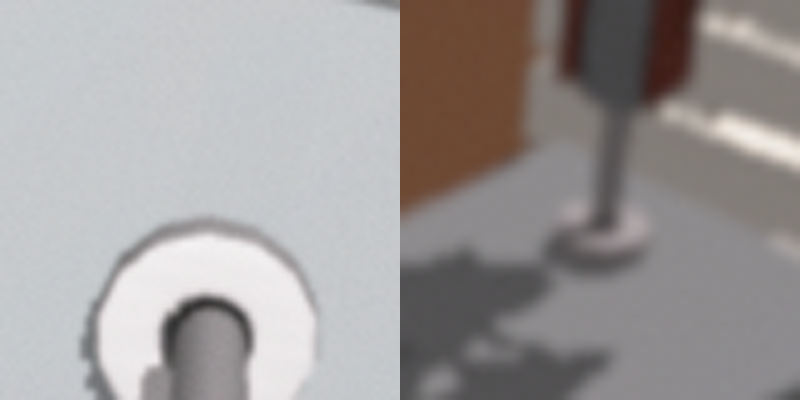

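```bash
python3 - <<'E'
from h import *
for n in("w3","w4","w5"):
    d=np.load(n+".npz");g=cv2.cvtColor(d["im"],cv2.COLOR_RGB2GRAY);print(n,g[205:250,256:259].mean(1).astype(int).tolist())
d=np.load("w5.npz");a=cv2.resize(d["im"][180:260,215:295,::-1],(400,400),interpolation=2)
a=cv2.convertScaleAbs(a,alpha=1.4)
b=cv2.resize(d["s"][115:140,322:347,::-1],(400,400),interpolation=2)
cv2.imwrite("pics/w6.png",np.hstack([a,b]))
f=[]
for i in range(15): wait(.02);f.append(get_ft_force())
print(np.mean(f,0),np.std(f,0),get_time())
E
```

```text
w3 [141, 142, 143, 134, 100, 64, 82, 126, 141, 144, 144, 144, 145, 145, 145, 145, 146, 146, 146, 146, 145, 147, 147, 146, 147, 147, 142, 127, 115, 111, 112, 113, 112, 111, 111, 111, 112, 113, 112, 113, 112, 113, 113, 113, 112]
w4 [143, 144, 143, 136, 101, 64, 84, 126, 142, 146, 145, 145, 146, 145, 147, 146, 145, 146, 148, 147, 147, 149, 148, 147, 147, 147, 145, 128, 117, 114, 113, 112, 114, 113, 113, 113, 114, 113, 113, 114, 114, 114, 114, 113, 115]
w5 [235, 232, 228, 202, 127, 62, 83, 126, 142, 145, 145, 145, 146, 146, 146, 146, 146, 147, 147, 147, 148, 148, 149, 149, 149, 149, 144, 128, 116, 113, 112, 114, 112, 113, 113, 114, 114, 112, 114, 113, 114, 113, 115, 114, 115]
[0.36425027 0.38527848 5.60538187] [0.53829296 0.55152166 0.52525588] 15.825
```

View pics/w6.png

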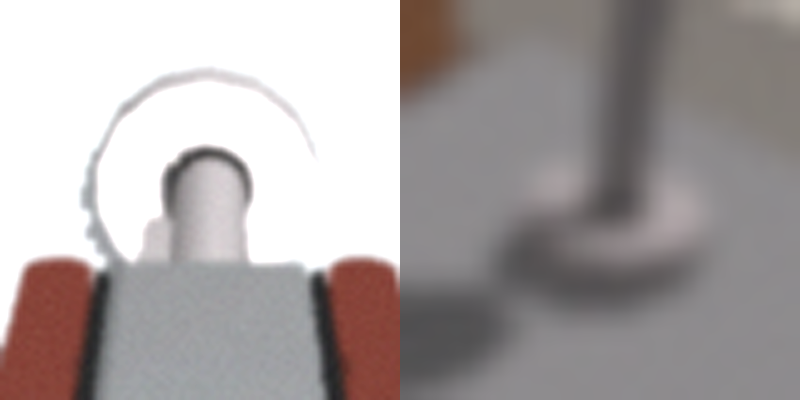

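```bash
python3 - <<'E'
from h import *
p=np.load("w4.npz")["tool"][:3,3]
movel([p[0],p[1],.0836+.0847],v=.01); wait(.4)
f=[]
for i in range(15): wait(.02);f.append(get_ft_force())
print(np.mean(f,0),get_tcp_pos()[2]-.0847,get_grip_width()*88,get_time())
job_done()
E
```

```text
[0.25563677 0.27146232 5.74297183] 0.08383903270531728 21.99438834230092 16.725
the job is handed in; nothing more can be done
```

The rod is out of the stand, through the collar and holding the prime plunger about half way down. I handed the job in at 16.7 s with the rod still gripped. I saw no contact with the plain hole, brush, stirrer, jar or soap; I took no final picture of them.

**Last checks:**
- **Depth from position:** the rod tip is at about 83.8 mm, which means 8.2 mm of travel and leaves it well clear of the stop.
- **Depth from force:** the spring force was about 6.5 N against the nominal 7 N, which suggests about 7 mm. The two disagree by about 1 mm. That is within the force noise and zero drift (about 0.5 N).
- **Grip:** the opening was steady at 22 mm. The wrist pictures before and after most of the press showed no slip, and the last 0.4 mm was not re-imaged.
- **Dark ring:** it appears to sit at the collar's rim in the wrist picture. The scene picture was too blurred to confirm that.

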